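# Fill the photoreactor's row of LED modules and open its coolant valve

### The job

Get the photoreactor ready: lift the white blanking bar off the cold plate and lay it in the grey tray, then set every loose LED module on the plate, one after another from the bolted module on, each butted flush along its whole side against its neighbour with no gap and the bars' ends in line. Only then open the coolant valve counter-clockwise with its handwheel by two full turns, counted from where the stem starts to rise, since the worn wheel first turns without moving it. Do not knock over the glass bottle or the jar.

Things in the scene. Friction and masses are not known exactly. Their poses are not given: they have to be found in the camera images.
- bed_top (a point): centre of the top face (14 mm above the bench) of the photoreactor's flat dark-steel cold plate, 160 (x) x 250 (y) x 14 mm, fixed; z up. Modules lie on it with their bars along its x, side by side along its y. The bolted module is at its +y end; the free room runs from there to its -y end.
- end_module (a point): centre (21 mm above its underside) of the module that is bolted to the cold plate, same shape as the loose ones and lying along the plate's x; it lies 99 mm from bed_top along the plate's +y. Its free long side faces the plate's -y and is 22 mm from this point.
- blank_mid (a point): loose white plastic blanking bar that covers the cold plate at the start: 100 (x) x 50 x 14 mm with a grip block 40 (x) x 26 x 28 mm on top, 42 mm high in all, 0.15 kg; the point is its centre, 21 mm above its underside.
- tray_in (a point): centre of the inner floor (about 4 mm above the bench) of the fixed grey open plastic tray, 160 (x) x 110 x 25 mm outside, walls 4 mm. The blanking bar goes in it flat, x along x.
- wheel_axis (a point): point on the vertical axis of the brass coolant valve's steel handwheel, in the plane of its rim, 100 mm above the bench. Rim 110 mm across, 12 mm thick; the valve is fixed and stands 40 mm in radius below the wheel.
- crank_knob (a point): centre of the round black knob, 16 mm in diameter, that stands upright on the rim 55 mm from the axis and spins freely on its own pin; its top is 20 mm above this point, the rim's top face 24 mm below it. Carry it round in a circle to turn the wheel.
- wheel (a joint): turn of the handwheel in rad, growing counter-clockwise seen from above (the opening way). The worn valve has up to 2.8 rad of lost motion, unlike from start to start, before the stem follows; reversing it takes up 2.9 rad again. Light: 3 to 5 N at the knob.
- stem (a joint): rise in m of the valve's threaded stem: 0 shut, then 0.012 per full wheel turn, once the lost motion is taken up. It stays where it is left.
- stem_top (a point): top of the dark 12 mm stem with its brass cap in the middle of the handwheel: 12 mm above the rim's plane when shut; it rises with the stem.
- bottle: bystander: amber glass bottle 60 mm in diameter, 120 mm high, origin at its underside, z up
- jar: bystander: small glass jar 54 mm in diameter, 60 mm high, origin at its underside, z up
- module0_mid (a point): loose LED module (absent in some starts): bare aluminium bar 120 x 44 x 14 mm with a finned heat-sink block on top, 40 (along the bar) x 30 x 28 mm, centred, 42 mm high in all, 0.3 kg. The point is its centre, 21 mm above its underside; x along the bar, y across it, z up. A half turn makes no difference. Lift it by the heat sink's two 40 mm-apart end faces.
- module1_mid (a point): loose LED module (absent in some starts): bare aluminium bar 120 x 44 x 14 mm with a finned heat-sink block on top, 40 (along the bar) x 30 x 28 mm, centred, 42 mm high in all, 0.3 kg. The point is its centre, 21 mm above its underside; x along the bar, y across it, z up. A half turn makes no difference. Lift it by the heat sink's two 40 mm-apart end faces.
- module2_mid (a point): loose LED module (absent in some starts): bare aluminium bar 120 x 44 x 14 mm with a finned heat-sink block on top, 40 (along the bar) x 30 x 28 mm, centred, 42 mm high in all, 0.3 kg. The point is its centre, 21 mm above its underside; x along the bar, y across it, z up. A half turn makes no difference. Lift it by the heat sink's two 40 mm-apart end faces.
- module3_mid (a point): loose LED module (absent in some starts): bare aluminium bar 120 x 44 x 14 mm with a finned heat-sink block on top, 40 (along the bar) x 30 x 28 mm, centred, 42 mm high in all, 0.3 kg. The point is its centre, 21 mm above its underside; x along the bar, y across it, z up. A half turn makes no difference. Lift it by the heat sink's two 40 mm-apart end faces.
Things that resemble listed ones, but are neither listed nor needed, are in the scene too. Of the things that look like the part that bears tray_in, take the one that is farthest to the robot's right at the start.

How it is judged (in metres and radians):
On the way, in this order (a step that is already met when the one before it is completed fails the run):
1. blanking bar in the tray and all modules butted in a row from the bolted module (x of blank_mid in the frame of tray_in between -0.05 and 0.05 m and y of blank_mid in the frame of tray_in between -0.035 and 0.035 m and z of blank_mid in the frame of tray_in between 0 and 0.03 m and x of module0_mid in the frame of bed_top between -0.008 and 0.008 m and z of module0_mid in the frame of bed_top between 0.0185 and 0.0235 m and angle between the x axis of each of module0_mid, module1_mid, module2_mid, module3_mid and the x axis of bed_top, either way round below 0.035 rad and angle between each of module0_mid, module1_mid, module2_mid, module3_mid's own z axis and vertical below 0.06 rad and (y of module0_mid in the frame of bed_top between 0.052 and 0.057 m or (y of module0_mid in the frame of bed_top between 0.006 and 0.013 m and ((y of module1_mid in the frame of bed_top between 0.052 and 0.057 m and horizontal distance between module0_mid and module1_mid below 0.0472 m) or (y of module2_mid in the frame of bed_top between 0.052 and 0.057 m and horizontal distance between module0_mid and module2_mid below 0.0472 m) or (y of module3_mid in the frame of bed_top between 0.052 and 0.057 m and horizontal distance between module0_mid and module3_mid below 0.0472 m))) or (y of module0_mid in the frame of bed_top between -0.04 and -0.031 m and ((y of module1_mid in the frame of bed_top between 0.006 and 0.013 m and horizontal distance between module0_mid and module1_mid below 0.0472 m) or (y of module2_mid in the frame of bed_top between 0.006 and 0.013 m and horizontal distance between module0_mid and module2_mid below 0.0472 m) or (y of module3_mid in the frame of bed_top between 0.006 and 0.013 m and horizontal distance between module0_mid and module3_mid below 0.0472 m))) or (y of module0_mid in the frame of bed_top between -0.086 and -0.075 m and ((y of module1_mid in the frame of bed_top between -0.04 and -0.031 m and horizontal distance between module0_mid and module1_mid below 0.0472 m) or (y of module2_mid in the frame of bed_top between -0.04 and -0.031 m and horizontal distance between module0_mid and module2_mid below 0.0472 m) or (y of module3_mid in the frame of bed_top between -0.04 and -0.031 m and horizontal distance between module0_mid and module3_mid below 0.0472 m)))) and x of module1_mid in the frame of bed_top between -0.008 and 0.008 m and z of module1_mid in the frame of bed_top between 0.0185 and 0.0235 m and (y of module1_mid in the frame of bed_top between 0.052 and 0.057 m or (y of module1_mid in the frame of bed_top between 0.006 and 0.013 m and ((y of module0_mid in the frame of bed_top between 0.052 and 0.057 m and horizontal distance between module1_mid and module0_mid below 0.0472 m) or (y of module2_mid in the frame of bed_top between 0.052 and 0.057 m and horizontal distance between module1_mid and module2_mid below 0.0472 m) or (y of module3_mid in the frame of bed_top between 0.052 and 0.057 m and horizontal distance between module1_mid and module3_mid below 0.0472 m))) or (y of module1_mid in the frame of bed_top between -0.04 and -0.031 m and ((y of module0_mid in the frame of bed_top between 0.006 and 0.013 m and horizontal distance between module1_mid and module0_mid below 0.0472 m) or (y of module2_mid in the frame of bed_top between 0.006 and 0.013 m and horizontal distance between module1_mid and module2_mid below 0.0472 m) or (y of module3_mid in the frame of bed_top between 0.006 and 0.013 m and horizontal distance between module1_mid and module3_mid below 0.0472 m))) or (y of module1_mid in the frame of bed_top between -0.086 and -0.075 m and ((y of module0_mid in the frame of bed_top between -0.04 and -0.031 m and horizontal distance between module1_mid and module0_mid below 0.0472 m) or (y of module2_mid in the frame of bed_top between -0.04 and -0.031 m and horizontal distance between module1_mid and module2_mid below 0.0472 m) or (y of module3_mid in the frame of bed_top between -0.04 and -0.031 m and horizontal distance between module1_mid and module3_mid below 0.0472 m)))) and x of module2_mid in the frame of bed_top between -0.008 and 0.008 m and z of module2_mid in the frame of bed_top between 0.0185 and 0.0235 m and (y of module2_mid in the frame of bed_top between 0.052 and 0.057 m or (y of module2_mid in the frame of bed_top between 0.006 and 0.013 m and ((y of module0_mid in the frame of bed_top between 0.052 and 0.057 m and horizontal distance between module2_mid and module0_mid below 0.0472 m) or (y of module1_mid in the frame of bed_top between 0.052 and 0.057 m and horizontal distance between module2_mid and module1_mid below 0.0472 m) or (y of module3_mid in the frame of bed_top between 0.052 and 0.057 m and horizontal distance between module2_mid and module3_mid below 0.0472 m))) or (y of module2_mid in the frame of bed_top between -0.04 and -0.031 m and ((y of module0_mid in the frame of bed_top between 0.006 and 0.013 m and horizontal distance between module2_mid and module0_mid below 0.0472 m) or (y of module1_mid in the frame of bed_top between 0.006 and 0.013 m and horizontal distance between module2_mid and module1_mid below 0.0472 m) or (y of module3_mid in the frame of bed_top between 0.006 and 0.013 m and horizontal distance between module2_mid and module3_mid below 0.0472 m))) or (y of module2_mid in the frame of bed_top between -0.086 and -0.075 m and ((y of module0_mid in the frame of bed_top between -0.04 and -0.031 m and horizontal distance between module2_mid and module0_mid below 0.0472 m) or (y of module1_mid in the frame of bed_top between -0.04 and -0.031 m and horizontal distance between module2_mid and module1_mid below 0.0472 m) or (y of module3_mid in the frame of bed_top between -0.04 and -0.031 m and horizontal distance between module2_mid and module3_mid below 0.0472 m)))) and x of module3_mid in the frame of bed_top between -0.008 and 0.008 m and z of module3_mid in the frame of bed_top between 0.0185 and 0.0235 m and (y of module3_mid in the frame of bed_top between 0.052 and 0.057 m or (y of module3_mid in the frame of bed_top between 0.006 and 0.013 m and ((y of module0_mid in the frame of bed_top between 0.052 and 0.057 m and horizontal distance between module3_mid and module0_mid below 0.0472 m) or (y of module1_mid in the frame of bed_top between 0.052 and 0.057 m and horizontal distance between module3_mid and module1_mid below 0.0472 m) or (y of module2_mid in the frame of bed_top between 0.052 and 0.057 m and horizontal distance between module3_mid and module2_mid below 0.0472 m))) or (y of module3_mid in the frame of bed_top between -0.04 and -0.031 m and ((y of module0_mid in the frame of bed_top between 0.006 and 0.013 m and horizontal distance between module3_mid and module0_mid below 0.0472 m) or (y of module1_mid in the frame of bed_top between 0.006 and 0.013 m and horizontal distance between module3_mid and module1_mid below 0.0472 m) or (y of module2_mid in the frame of bed_top between 0.006 and 0.013 m and horizontal distance between module3_mid and module2_mid below 0.0472 m))) or (y of module3_mid in the frame of bed_top between -0.086 and -0.075 m and ((y of module0_mid in the frame of bed_top between -0.04 and -0.031 m and horizontal distance between module3_mid and module0_mid below 0.0472 m) or (y of module1_mid in the frame of bed_top between -0.04 and -0.031 m and horizontal distance between module3_mid and module1_mid below 0.0472 m) or (y of module2_mid in the frame of bed_top between -0.04 and -0.031 m and horizontal distance between module3_mid and module2_mid below 0.0472 m))))), for 0.2 s.
2. valve stem raised by two turns (24 mm, give or take 2) (value of joint stem between 0.022 and 0.026 m), for 0.2 s.
At the end, for the whole second after the job is handed in: Blanking bar in the tray; every module present flat on the plate, aligned within 0.035 rad, centred across it within 8 mm, in an unbroken row from the bolted module (gaps under about 3 mm); stem 22 to 26 mm up (two turns of 12 mm); all at rest (all of step 1 and all of step 2 and linear speed of each of module0, module1, module2, module3, blank below 0.02 m/s and velocity of joint wheel below 0.1 rad/s); the robot touches nothing.
It fails at once if the bottle or the jar is knocked over (angle between any of bottle, jar's own z axis and vertical above 0.7 rad).
Of module0, module1, module2, module3 only 2 to 4 are there at a start; the rules pass over those that are not, and their reading is None.
At some moment in a run one of module0, module1, module2, module3 may be knocked a few centimetres aside while the robot is not near it.
Once in a run the grip may slacken for a moment while it holds something.
It also fails if it takes over 210 s, if anything falls off the work surface, if the arm or the gripper's body presses on something with over 40 N, if the wrist force passes 120 N, or if a joint passes its speed limit or range.

### The arm

A 6-joint arm with a two-finger parallel gripper is mounted at the origin on the work surface. World frame = base frame: x ahead of the robot, y to its left, z up, the work surface at z = 0. Lengths are in mm, angles in rad, forces in N, time in s.
With the tool pointing down it reaches from about 350 to 775 mm from the base axis. Payload 7.3 kg.
Tool frame: the origin (TCP) lies at the very end of the fingers, on their centre line; the grasp point (between the pads) lies 19 mm behind it; z points along the fingers, y is the line along which they close (so a half turn about z gives the same grasp; the last joint's range is limited). The gripper opens to 92 mm and grips with 3 to 60 N. Pads are 19 mm wide; open, the fingers measure 130 mm over their backs; the gripper's body (75 mm by 190 mm) begins 47 mm behind the grasp point.
Start: joints at [1.045, 0.342, 1.524, -0, 1.275, -0.146], TCP at [194.623, 487.613, 226.741] pointing down, gripper open.
Joint ranges: [-2.53, 2.53], [-0.77, 2.02], [0.04, 2.7], [-1, 4.14], [0.28, 2.66], [-3.11, 3.11]. Speed limits (rad/s): [2.57, 2.57, 3.14, 3.14, 3.14, 3.14].

### API

Orientations are given as [roll, pitch, yaw] about the fixed x, y, z axes, in that order (R = Rz(yaw) Ry(pitch) Rx(roll)).
In Python, from plant import bot gives the robot as it stands.
- The arm moves only by the tool apply_moves, never from a script. Its argument "motion" is text: rows parted by semicolons, each of 4 numbers parted by spaces: the shift along the tool's x, y, z in m, then the turn about the tool's z in degrees. A call has 1 to 8 rows; each row shifts and turns the commanded pose from where the row before left it, along the tool's axes as they then stand; what a row does not reach is not made up. A row lasts 1/8 s, in which the tool goes at most 62.5 mm and 10.7 degrees, less where a joint would pass 70% of its speed; a pose out of reach is approached as far as the arm can. A call with a gripper value outside its range is refused whole. "fingers" is the opening, from -1 (shut) to 1 (fully open), set as the call begins (left out, the last holds). The fingers move at their own pace and stop on an object; the grip force is fixed at half the most. Time passes only in rows, so rows that do not move let the fingers close. It gives the time, the measured TCP pose, the force, the opening and the grip force at its end, in the units of the state.
- bot.get_obs(): the state, without advancing time (a new reading comes with each control period).
- bot.capture(name): name is "scene" or "side" or "wrist"; returns a dict with "img" (480x640x3 uint8, blue, green, red), "range_z" (480x640 float32, mm along the optical axis (not along the pixel's ray), 0 where there is no reading), "fx", "fy", "cx", "cy" (pixels), "D" ([k1, k2, p1, p2, k3] as OpenCV has them; the pictures are not rectified), "world_from_camera" (4x4, takes a point from camera to world coordinates); the wrist camera has in their place "mount" (4x4, takes a point from camera to tool coordinates, whose origin is the TCP and whose axes are the flange's). Camera axes: x right, y down, z forward; pixel columns grow to the right and rows downward; lengths in mm; the calibration is good to about 2 mm. A picture is of the moment at which its call begins: read the wrist's pose just before it.
- bot.close_job(): hands the job in; it is judged then, once.
Trained networks look in a picture, given as the dict that the camera call returned (one of the last four; its "shot" number tells which), for a name from the list of things; names that differ only in an ending like _2 or _b are one class to them, and where a whole thing is asked for, a point or a joint stands for the part that bears it (a point fixed in the world has none). Each returns a list of dicts, best first, with "p" (0 to 1); they miss things now and then, are a little off and sometimes report something else, mostly with a low value. They report only what shows in the picture. A call takes as long as a camera call. They do not tell look-alikes from the thing itself.
- bot.cut_out(picture, thing): "pixels" (480x640 bool, what is visible of it) and "point" ([column, row] in pixels, amid what is visible of it).
The state is a dict: "time": time; "joint_positions": joint angles; "dq": joint speeds; "tau": joint torques, N m; "tool_pos": TCP position; "tcp_rot": TCP orientation; "contact_force": force on the tool from outside, world axes, zero at the start; "moment": the same for the moment, N m; "grip_width": finger opening in mm; "finger_force": force on a finger pad.
Only numpy, scipy, OpenCV 4.12 (cv2) and the standard library are available. Lean on these libraries where they do the work, as an engineer would, in place of code of your own. Each camera call takes 0.05 s, during which the arm holds its last target. There are 200 camera calls.

## Working session

There is one attempt and no reset: what is moved stays moved. The work goes in short steps, Python scripts to look and compute and a tool call to move; the robot and the scene stay as the last step left them, time stands still between calls to the robot, and variables do not carry over. Pictures are saved under pics/ and viewed, at most 14 in all, crops included, and the job is handed in when it is done.

Besides the shell and the picture viewer there is one more tool, called after ">>>" as name(argument=value, ...) on one line, values as JSON. apply_moves: Moves the arm, as the interface text tells. Its arguments: {"type":"object","properties":{"motion":{"type":"string"},"fingers":{"type":"number"}},"required":["motion"]}

```bash
ls; mkdir -p pics; python3 - <<'E'
from plant import bot
import cv2,numpy as np
o=bot.get_obs();print(o)
for n in("scene","side","wrist"):
    c=bot.capture(n);cv2.imwrite(f"pics/{n}0.png",c["img"])
    print(n,c["fx"],c["cx"],c["cy"],c["D"],c.get("world_from_camera",c.get("mount")))
E
```

```text
pics
{'time': 0.0, 'joint_positions': array([ 1.04499790e+00,  3.42732514e-01,  1.52499985e+00, -3.02961115e-05,
        1.27539906e+00, -1.45982836e-01]), 'dq': array([ 0.00277636, -0.00141827, -0.00104546,  0.00047807, -0.00202859,
       -0.00012808]), 'tau': array([ 1.00502239e-03, -4.31234658e+01, -2.44226503e+01,  7.18686660e-02,
        5.58083807e-02, -1.23327836e-04]), 'tool_pos': array([194.41954047, 487.2424407 , 226.04587367]), 'tcp_rot': array([-3.14006603e+00, -1.95175507e-04,  2.76178575e+00]), 'contact_force': array([ 0.23281306,  0.36430397, -0.60652064]), 'moment': array([0.03849083, 0.07710594, 0.02408646]), 'finger_force': 0.0, 'grip_width': 91.63116208433375}
scene 611.6057169014006 317.36174939446573 245.17666494297123 [0.04430558 0.         0.         0.         0.        ] [[ 6.52517405e-01  5.40831282e-01 -5.30775433e-01  1.36007734e+03]
 [ 7.57584662e-01 -4.81238599e-01  4.40993073e-01 -6.67065057e+02]
 [-1.69267767e-02 -6.89862982e-01 -7.23742046e-01  1.22135691e+03]
 [ 0.00000000e+00  0.00000000e+00  0.00000000e+00  1.00000000e+00]]
side 589.4403350211057 327.63470775087416 240.18431189900613 [-0.10837251  0.          0.          0.          0.        ] [[ 6.99479441e-01 -4.42603335e-01  5.61097852e-01 -2.50606607e+02]
 [-7.14353562e-01 -4.55740000e-01  5.31036761e-01 -6.91047709e+02]
 [ 2.06760934e-02 -7.72271546e-01 -6.34956029e-01  9.81174983e+02]
 [ 0.00000000e+00  0.00000000e+00  0.00000000e+00  1.00000000e+00]]
wrist 416.84859286213754 325.05077663126946 238.46209531716644 [-0.00951207  0.          0.          0.          0.        ] [[ 1.39809536e-03 -9.58311235e-01 -2.85722981e-01  7.74407596e+01]
 [ 9.99998848e-01  1.50858177e-03 -1.66584830e-04 -4.13166723e-01]
 [ 5.90676595e-04 -2.85722419e-01  9.58312241e-01 -1.57100484e+02]
 [ 0.00000000e+00  0.00000000e+00  0.00000000e+00  1.00000000e+00]]
```

View pics/scene0.png

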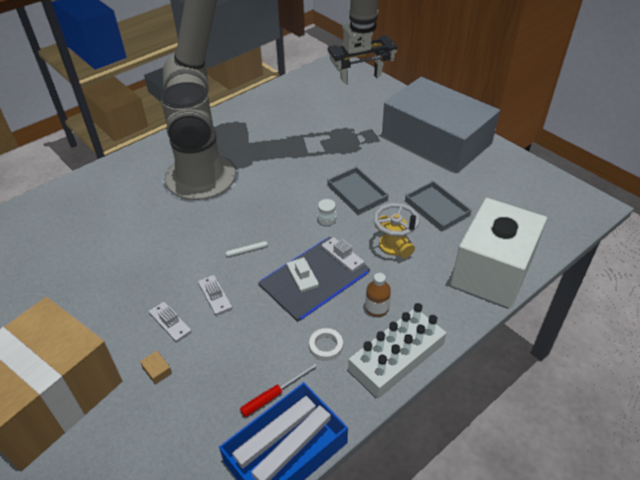

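View pics/side0.png

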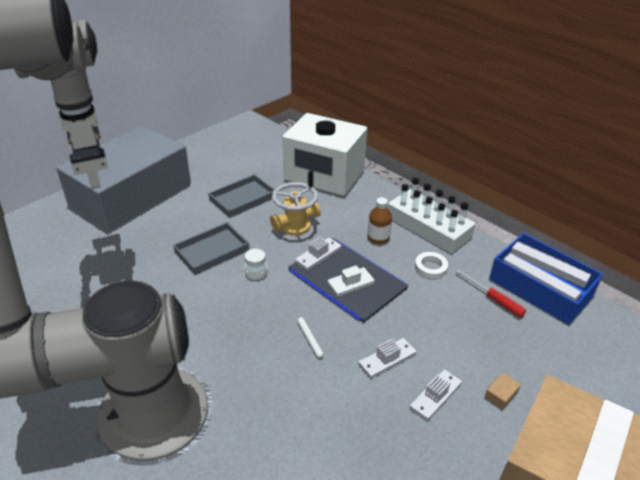

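Two loose modules show (scene ≈(170,320) and (215,295)). The blanking bar is at (302,273), the bolted module at (345,253), the valve at (395,225), and two trays at (358,190) and (437,205).

```bash
cat > h.py <<'E'
from plant import bot
import cv2,numpy as np
from scipy.spatial.transform import Rotation as R
def T(o):
    M=np.eye(4);M[:3,:3]=R.from_euler('xyz',o["tcp_rot"]).as_matrix();M[:3,3]=o["tool_pos"];return M
def cap(n):
    o=bot.get_obs();c=bot.capture(n)
    c["W"]=c["world_from_camera"] if n!="wrist" else T(o)@c["mount"]
    return c
def pts(c,m):
    v,u=np.nonzero(m&(c["range_z"]>0))
    K=np.array([[c["fx"],0,c["cx"]],[0,c["fy"],c["cy"]],[0,0,1.]])
    q=cv2.undistortPoints(np.stack([u,v],1).astype(float)[:,None],K,np.array(c["D"],float))[:,0]
    z=c["range_z"][v,u]
    P=np.c_[q[:,0]*z,q[:,1]*z,z]
    return P@c["W"][:3,:3].T+c["W"][:3,3]
def cloud(c): return pts(c,c["range_z"]>0)
def rect(P):
    (x,y),(w,h),a=cv2.minAreaRect(P[:,:2].astype(np.float32))
    if w<h:w,h,a=h,w,a+90
    return np.round([x,y,w,h,(a+90)%180-90],1)
E
python3 - <<'E'
from h import *
for n in("scene","side"):
    c=cap(n)
    for t in("module0_mid","blank_mid","end_module","bed_top","tray_in","wheel","crank_knob","stem_top","bottle","jar"):
        for d in bot.cut_out(c,t):
            P=pts(c,d["pixels"])
            if len(P)<5: print(n,t,round(d["p"],2),len(P));continue
            lo,md,hi=np.percentile(P,[2,50,98],0).round()
            print(n,t,round(d["p"],2),len(P),np.array(d["point"]).round(),lo,md,hi,rect(P))
E
```

```text
scene module0_mid 0.69 819 [170. 321.] [ 368. -390.    1.] [ 440. -371.   15.] [ 485. -346.   44.] [ 424.6 -366.8  126.5   48.5    2.3]
scene blank_mid 0.89 630 [303. 276.] [486. -68.  16.] [548. -42.  28.] [584.  -6.  58.] [528.3 -33.3 117.4  50.4 -18.8]
scene end_module 0.7 4340 [318. 277.] [ 472. -131.    2.] [567.   3.  14.] [632. 108.  53.] [544.1   7.5 284.5 184.3  89.7]
scene bed_top 0.61 4299 [319. 277.] [ 472. -131.    4.] [567.   3.  14.] [632. 107.  53.] [544.1  -7.8 253.1 184.2 -90. ]
scene tray_in 0.96 1619 [358. 189.] [300. 245.  -2.] [379. 312.   6.] [462. 364.  27.] [377.8 304.8 173.2 120.2  -6.8]
scene tray_in 0.27 4099 [317. 277.] [ 475. -131.    7.] [568.   5.  14.] [632. 106.  52.] [551.5  -7.7 253.1 168.2  90. ]
scene wheel 0.86 785 [400. 220.] [510. 176.  -2.] [608. 229. 103.] [664. 359. 148.] [567.6 277.2 239.1 119.  -50.2]
scene wheel 0.24 4098 [321. 276.] [ 474. -130.    7.] [568.   6.  14.] [632. 106.  52.] [546.3  -7.7 253.1 179.7  90. ]
scene crank_knob 0.47 57 [412. 221.] [654. 222. 112.] [662. 227. 134.] [667. 236. 150.] [660.3 229.   15.   10.6 -53.4]
s
[... 849 characters left out ...]
de tray_in 0.94 1750 [240. 197.] [495. 374.  -3.] [577. 443.   5.] [660. 518.  25.] [591.7 450.9 194.6 159.8  -4.7]
side tray_in 0.71 2231 [212. 247.] [291. 246.  -2.] [372. 314.   5.] [452. 367.  25.] [374.5 320.6 163.  148.5  -7.8]
side wheel 0.95 701 [296. 197.] [539. 175.  -1.] [596. 229. 102.] [682. 363. 144.] [645.4 282.  262.9 114.4  46. ]
side crank_knob 0.42 86 [311. 176.] [643. 224.  35.] [650. 230. 128.] [758. 350. 150.] [704.4 283.8 170.   17.4  46.9]
side stem_top 0.54 81 [309. 178.] [642. 224.  87.] [649. 230. 132.] [701. 276. 150.] [699.8 279.  156.9  13.1  45.2]
side bottle 0.68 883 [378. 222.] [691.  15.  -1.] [706.  34.  62.] [741.  68. 119.] [777.8  90.3 216.5  65.9  40.7]
```

>>> apply_moves(motion="-0.05 -0.035 -0.007 0;-0.05 -0.035 -0.007 0;-0.05 -0.035 -0.007 0;-0.05 -0.035 -0.007 0;-0.05 -0.035 -0.007 0;-0.05 -0.035 -0.007 0;-0.05 -0.035 -0.007 0;-0.05 -0.035 -0.007 0")

```text
time: 2.25
tool_pos: [463.2, 77.4, 283.2]
tcp_rot: [3.141, 0.001, 2.762]
contact_force: [0.4, 0.5, -0.3]
grip_width: 91.8
finger_force: 0.0
```

>>> apply_moves(motion="-0.05 -0.035 -0.007 0;-0.05 -0.035 -0.007 0;0 0 0 10;0 0 0 10;0 0 0 10;0 0 0 10;0 0 0 10;0 0 0 10")

```text
time: 3.25
tool_pos: [529.2, -22.8, 296.7]
tcp_rot: [3.142, -0.0, 1.709]
contact_force: [-0.2, -0.0, 0.4]
grip_width: 92.0
finger_force: 0.0
```

>>> apply_moves(motion="0 0 0 8.2;0 0 0 0")

```text
time: 3.5
tool_pos: [529.2, -22.8, 296.7]
tcp_rot: [3.142, -0.0, 1.573]
contact_force: [-0.4, 1.0, -1.0]
grip_width: 91.6
finger_force: 0.0
```

```bash
python3 - <<'E'
from h import *
o=bot.get_obs();print(o["time"],o["tool_pos"],o["tcp_rot"],o["joint_positions"])
c=cap("wrist");cv2.imwrite("pics/w1.png",c["img"])
P=cloud(c);np.save("w1.npy",P)
for t in("blank_mid","end_module","jar"):
    for d in bot.cut_out(c,t):
        Q=pts(c,d["pixels"]);print(t,d["p"],d["point"],len(Q),rect(Q) if len(Q)>5 else'')
def band(a,b,x0,x1,y0,y1):
    return P[(P[:,2]>a)&(P[:,2]<b)&(P[:,0]>x0)&(P[:,0]<x1)&(P[:,1]>y0)&(P[:,1]<y1)]
for nm,b in(("plate>8",(8,80,430,660,-160,130)),("blank grip",(48,65,470,610,-90,20)),("blank>22",(22,65,470,610,-90,20)),("end grip",(48,65,470,630,50,130)),("end",(22,65,440,650,50,130))):
    Q=band(*b);print(nm,len(Q),rect(Q) if len(Q)>5 else'',np.median(Q,0))
E
```

```text
3.5 [529.22801001 -22.81684285 296.70925622] [ 3.14154471e+00 -6.48202676e-05  1.57276464e+00] [-1.87862879e-01  3.06331331e-01  1.38213850e+00  7.32082721e-05
  1.45308798e+00 -1.89839792e-01]
end_module 0.71 [349.3, 146.8] 32664 [548.8  -8.3 259.9 173.1 -89.8]
plate>8 37192 [548.8  -6.2 250.7 166.5 -89.7] [547.65115353   8.72972261  13.50089886]
blank grip 1085 [531.9 -32.9  40.   26.1 -18. ] [531.77288921 -32.04729571  54.98457351]
blank>22 4523 [531.9 -33.1 100.2  50.5 -17.8] [530.99741318 -29.46654627  27.49335126]
end grip 971 [5.48e+02 9.26e+01 3.91e+01 3.01e+01 2.00e-01] [547.79426407  93.39992579  54.7305563 ]
end 6069 [5.480e+02 9.250e+01 1.194e+02 4.330e+01 3.000e-01] [547.12173205  91.89049626  27.47501329]
```

>>> apply_moves(motion="-0.0101 0.0027 0.03 0;0 0 0.03 9;0 0 0.03 9;0 0 0.05 0;0 0 0.05 0;0 0 0.05 0;0 0 0.025 0;0 0 0 0")

```text
time: 4.7
tool_pos: [531.3, -32.8, 30.4]
tcp_rot: [-3.139, 0.0, 1.259]
contact_force: [0.2, 0.8, 0.7]
grip_width: 91.8
finger_force: 0.0
```

>>> apply_moves(motion="0 0 0 0;0 0 0 0;0 0 0 0;0 0 0 0;0 0 0 0", fingers=-1)

```text
time: 5.32
tool_pos: [532.0, -32.9, 31.8]
tcp_rot: [3.141, -0.0, 1.257]
contact_force: [1.1, 0.1, -0.6]
grip_width: 46.6
finger_force: 0.0
```

>>> apply_moves(motion="0 0 0 0;0 0 -0.02 0;0 0 -0.05 0;0 0 -0.05 0;0 0 -0.04 0;0 0 0 0")

```text
time: 6.08
tool_pos: [533.5, -33.2, 194.7]
tcp_rot: [3.135, -0.001, 1.257]
contact_force: [0.4, 0.0, -2.6]
grip_width: 39.8
finger_force: 30.0
```

```bash
python3 - <<'E'
from h import *
for n in("scene","side"):
    c=cap(n);P=cloud(c)
    for nm,(x0,x1,y0,y1) in (("A",(280,480,220,390)),("B",(470,690,350,540))):
        Q=P[(P[:,2]>14)&(P[:,2]<35)&(P[:,0]>x0)&(P[:,0]<x1)&(P[:,1]>y0)&(P[:,1]<y1)]
        print(n,nm,len(Q),rect(Q))
E
```

```text
scene A 438 [379.6 306.4 170.6 117.8  -6.9]
scene B 488 [583.4 431.4 165.9 119.9  -6.1]
side A 584 [371.9 306.  162.  119.5  -7.2]
side B 452 [576.5 434.7 163.5 122.3  -5. ]
```

>>> apply_moves(motion="0.0392 -0.0364 0 0;0.0392 -0.0364 0 0;0.0392 -0.0364 0 0;0.0392 -0.0364 0 0;0.0392 -0.0364 0 0;0.0392 -0.0364 0 0;0.0392 -0.0364 0 -5.5;0 0 0 -5.5")

```text
time: 7.18
tool_pos: [371.3, 309.0, 189.6]
tcp_rot: [-3.138, 0.002, 1.458]
contact_force: [0.7, 0.1, -1.8]
grip_width: 40.0
finger_force: 30.0
```

>>> apply_moves(motion="0 0 0.04 0;0 0 0.04 0;0 0 0.04 0;0 0 0 0")

```text
time: 7.68
tool_pos: [371.2, 304.9, 68.0]
tcp_rot: [-3.134, 0.006, 1.449]
contact_force: [-0.5, -0.2, -0.4]
grip_width: 39.8
finger_force: 30.0
```

```bash
python3 - <<'E'
from h import *
c=cap("wrist");cv2.imwrite("pics/w2.png",c["img"])
P=cloud(c)
Q=P[(P[:,2]>15)&(P[:,2]<32)&(P[:,0]>280)&(P[:,0]<480)&(P[:,1]>230)&(P[:,1]<390)];print(len(Q),rect(Q),bot.get_obs()["tool_pos"])
E
```

```text
7092 [379.8 322.5 160.3  81.7  -7.1] [372.77635472 305.86616005  70.12870791]
```

View pics/w2.png

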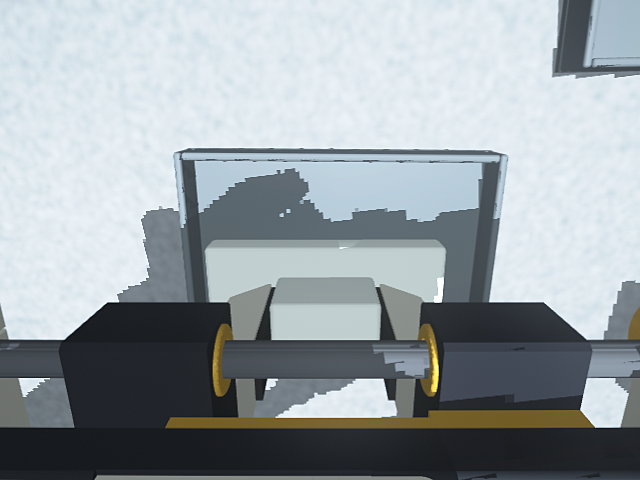

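The bar is held over the tray (blank spans columns 205–445, tray walls 180–505), nearly centred.

>>> apply_moves(motion="0.002 0.005 0.02 0;0 0 0.015 0;0 0 0.01 0;0 0 0.002 0;0 0 0 0")

```text
time: 8.35
tool_pos: [379.5, 308.2, 25.0]
tcp_rot: [3.141, -0.0, 1.449]
contact_force: [-0.7, 0.3, -2.5]
grip_width: 39.8
finger_force: 30.0
```

>>> apply_moves(motion="0 0 0 0;0 0 0 0;0 0 0 0;0 0 -0.03 0;0 0 -0.06 0;0 0 -0.06 0;0 0 -0.06 0;0 0 0 0", fingers=1)

```text
time: 9.35
tool_pos: [381.4, 309.3, 239.6]
tcp_rot: [3.133, -0.007, 1.449]
contact_force: [0.8, -0.0, -0.1]
grip_width: 91.7
finger_force: 0.0
```

```bash
python3 - <<'E'
from h import *
c=cap("wrist");P=cloud(c);o=bot.get_obs();print(o["tool_pos"],o["tcp_rot"])
S=(P[:,0]>280)&(P[:,0]<480)&(P[:,1]>230)&(P[:,1]<390)
Q=P[S&(P[:,2]>38)&(P[:,2]<55)];print(rect(Q),np.median(Q,0))
Q=P[S&(P[:,2]>22)&(P[:,2]<34)];print(rect(Q))
c=cap("scene");P=cloud(c)
Q=P[(P[:,2]>7)&(P[:,2]<60)&(P[:,0]>330)&(P[:,0]<600)&(P[:,1]>-460)&(P[:,1]<-180)]
from scipy.cluster.hierarchy import fcluster,linkage
l=fcluster(linkage(Q[::2]),15,'distance')
for k in set(l):
    q=Q[::2][l==k]
    if len(q)>40:print(len(q),rect(q),q[:,2].max())
E
```

```text
[380.11583422 308.51164394 236.70529076] [ 3.13761554e+00 -3.03978657e-03  1.44935497e+00]
[379.4 308.2  39.4  26.2  -6.4] [379.68608382 308.8983133   45.03194192]
[378.  307.9 160.3 110.1  -7.1]
324 [ 427.1 -244.2  124.2   57.5  -12. ] 45.67992813079286
125 [ 524.2 -449.4   60.    22.    -1.8] 35.81305588201349
382 [ 423.5 -367.7  122.9   45.1    2.6] 46.459977135426925
```

>>> apply_moves(motion="-0.0492 0.0098 0 0;-0.0492 0.0098 0 0;-0.0492 0.0098 0 0;-0.0492 0.0098 0 0;-0.0492 0.0098 0 0;-0.0492 0.0098 0 0;-0.0492 0.0098 0 0;-0.0492 0.0098 0 0")

```text
time: 10.45
tool_pos: [408.4, -93.4, 232.9]
tcp_rot: [-3.138, -0.001, 1.449]
contact_force: [0.4, 0.7, 0.2]
grip_width: 91.8
finger_force: 0.0
```

>>> apply_moves(motion="-0.0492 0.0098 0 0;-0.0492 0.0098 0 0;-0.0492 0.0098 0 0;-0.0492 0.0098 0 0;0 0 0 -7;0 0 0 0;0 0 0 0")

```text
time: 11.32
tool_pos: [424.2, -291.4, 233.7]
tcp_rot: [-3.14, -0.002, 1.57]
contact_force: [0.0, -0.0, -0.2]
grip_width: 92.2
finger_force: 0.0
```

```bash
cat >> h.py <<'E'
from scipy.cluster.hierarchy import fcluster,linkage
def blobs(P,z0,z1,x0,x1,y0,y1,step=3,n=40):
    Q=P[(P[:,2]>z0)&(P[:,2]<z1)&(P[:,0]>x0)&(P[:,0]<x1)&(P[:,1]>y0)&(P[:,1]<y1)][::step]
    l=fcluster(linkage(Q),12,'distance')
    for k in set(l):
        q=Q[l==k]
        if len(q)>n: print(len(q),rect(q),q[:,2].max().round(1))
def rel(x,y,z,yawdeg):
    o=bot.get_obs();r=o["tcp_rot"];p=o["tool_pos"]
    d=T(o)[:3,:3].T@(np.array([x,y,z])-p)
    t=np.degrees(r[2])-yawdeg
    print("at",p.round(1),"yaw",np.degrees(r[2]).round(2),"-> shift",d.round(1),"turn",((t+180)%360-180).round(2))
E
python3 - <<'E'
from h import *
c=cap("wrist");P=cloud(c);o=bot.get_obs();print(o["tool_pos"],o["tcp_rot"]);cv2.imwrite("pics/w3.png",c["img"])
blobs(P,8,60,300,650,-480,-150);blobs(P,34,60,300,650,-480,-150)
E
```

```text
[ 424.41280808 -291.44654455  234.05094673] [-3.14066201e+00 -1.06948514e-03  1.57044312e+00]
180 [ 5.191e+02 -4.745e+02  5.970e+01  1.060e+01 -4.000e-01] 31.2
1869 [ 423.3 -366.4  119.5   44.5    2.2] 42.7
2285 [ 426.3 -236.9  120.2   44.3  -12.2] 43.0
450 [ 423.3 -366.5   40.    31.     2.3] 42.9
342 [ 426.2 -236.8   39.8   29.9  -11.9] 43.0
```

>>> apply_moves(motion="0.0546 0.0018 0.03 0;0 0 0.03 6.1;0 0 0.03 6;0 0 0.05 0;0 0 0.05 0;0 0 0.027 0;0 0 0 0;0 0 0 0")

```text
time: 12.38
tool_pos: [426.5, -237.3, 18.0]
tcp_rot: [3.141, 0.0, 1.36]
contact_force: [0.3, 0.4, 0.1]
grip_width: 91.7
finger_force: 0.0
```

>>> apply_moves(motion="0 0 0 0;0 0 0 0;0 0 0 0;0 0 0 0;0 0 0 0;0 0 0 0;0 0 0 0", fingers=-1)

```text
time: 13.25
tool_pos: [426.3, -237.6, 17.7]
tcp_rot: [-3.142, -0.0, 1.36]
contact_force: [-0.8, 0.8, -0.3]
grip_width: 39.8
finger_force: 30.0
```

>>> apply_moves(motion="0 0 -0.02 0;0 0 -0.05 0;0 0 -0.05 0;0 0 -0.04 0;0 0 0 0;0 0 0 0")

```text
time: 14.0
tool_pos: [425.6, -237.0, 176.4]
tcp_rot: [-3.14, -0.001, 1.36]
contact_force: [-0.7, 0.2, -2.9]
grip_width: 39.8
finger_force: 30.0
```

```bash
python3 - <<'E'
from h import *
rel(548,35,150,90.3)
E
```

```text
at [ 425.6 -237.   176.4] yaw 77.94 -> shift [291.6  62.9  26.6] turn -12.36
```

>>> apply_moves(motion="0.049 0.0104 0.004 0;0.049 0.0104 0.004 0;0.049 0.0104 0.004 0;0.049 0.0104 0.004 0;0.049 0.0104 0.004 0;0.049 0.0104 0.004 -6.2;0 0 0 -6.2;0 0 0 0")

```text
time: 15.0
tool_pos: [547.6, 37.5, 151.4]
tcp_rot: [-3.137, -0.0, 1.577]
contact_force: [1.1, 0.4, -2.2]
grip_width: 40.0
finger_force: 30.0
```

>>> apply_moves(motion="0 0 0 0;0 0 0.04 0;0 0 0.04 0;0 0 0 0;0 0 0 0")

```text
time: 15.62
tool_pos: [549.6, 36.4, 75.0]
tcp_rot: [3.14, 0.0, 1.575]
contact_force: [0.4, 0.1, -1.7]
grip_width: 39.7
finger_force: 30.0
```

```bash
python3 - <<'E'
from h import *
rel(548,38,34,90.3)
c=cap("wrist");P=cloud(c);cv2.imwrite("pics/w4.png",c["img"])
blobs(P,20,35,440,650,30,130)
E
```

```text
at [549.6  36.4  75. ] yaw 90.26 -> shift [ 1.6 -1.7 41. ] turn -0.04
5597 [5.483e+02 9.280e+01 1.200e+02 4.380e+01 2.000e-01] 35.0
```

View pics/w4.png

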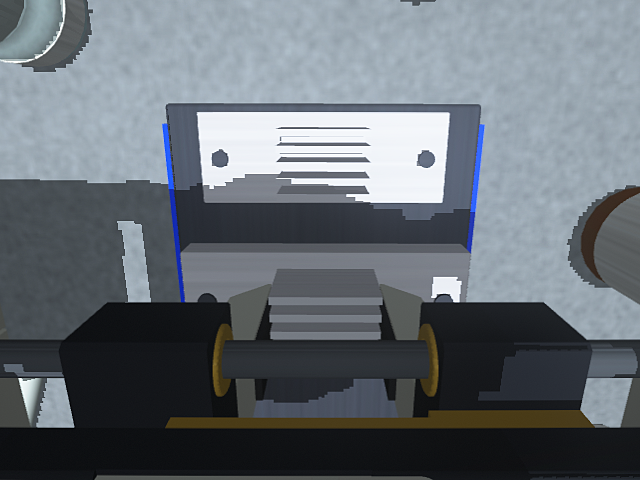

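The held module (cols 182–470) lies parallel to the bolted one (197–450), with about 12 mm between them.

>>> apply_moves(motion="0 -0.0015 0.02 0;0 0 0.015 0;0 0 0.006 0;0 0 0.001 0;0 0 0 0;0 0 0 0")

```text
time: 16.42
tool_pos: [547.7, 36.8, 32.2]
tcp_rot: [3.141, -0.0, 1.577]
contact_force: [0.1, -0.2, -2.2]
grip_width: 39.9
finger_force: 30.0
```

>>> apply_moves(motion="0.004 0 0 0;0.004 0 0 0;0.002 0 0 0;0 0 0 0;0 0 0 0")

```text
time: 17.05
tool_pos: [547.2, 46.8, 31.7]
tcp_rot: [3.142, -0.0, 1.577]
contact_force: [0.4, -0.2, -2.4]
grip_width: 39.9
finger_force: 30.0
```

>>> apply_moves(motion="0.001 0 0 0;0.001 0 0 0;0 0 0 0")

```text
time: 17.42
tool_pos: [547.2, 47.9, 31.8]
tcp_rot: [-3.142, 0.001, 1.577]
contact_force: [-0.8, -4.4, -0.9]
grip_width: 39.7
finger_force: 30.0
```

>>> apply_moves(motion="0.001 0 0 0;0 0 0 0")

```text
time: 17.68
tool_pos: [547.2, 48.0, 31.8]
tcp_rot: [-3.141, 0.002, 1.577]
contact_force: [-1.7, -10.0, -1.6]
grip_width: 39.7
finger_force: 30.0
```

>>> apply_moves(motion="0.001 0 0 0;0 0 0 0")

```text
time: 17.92
tool_pos: [547.2, 48.0, 31.9]
tcp_rot: [-3.141, 0.004, 1.577]
contact_force: [-1.6, -13.4, -0.7]
grip_width: 39.9
finger_force: 30.0
```

>>> apply_moves(motion="-0.001 0 0.001 0;-0.001 0 0 0;0 0 0 0")

```text
time: 18.3
tool_pos: [547.3, 47.8, 31.7]
tcp_rot: [3.141, 0.001, 1.576]
contact_force: [-3.8, -5.5, 5.9]
grip_width: 39.9
finger_force: 30.0
```

>>> apply_moves(motion="0 0 0 0;0 0 0 0;0 0 0 0;0 0 -0.03 0;0 0 -0.06 0;0 0 -0.06 0;0 0 -0.05 0;0 0 0 0", fingers=1)

```text
time: 19.3
tool_pos: [549.3, 49.0, 235.2]
tcp_rot: [3.132, 0.0, 1.577]
contact_force: [-0.4, -0.3, -0.7]
grip_width: 92.0
finger_force: 0.0
```

```bash
python3 - <<'E'
from h import *
c=cap("wrist");P=cloud(c);o=bot.get_obs();print(o["tool_pos"],o["tcp_rot"])
blobs(P,20,60,440,650,-120,130);blobs(P,49,60,440,650,-120,130)
E
```

```text
[547.93274694  48.970655   232.38206526] [3.13761407e+00 7.23418161e-05 1.57697785e+00]
4549 [5.479e+02 7.100e+01 1.212e+02 8.720e+01 3.000e-01] 57.7
432 [547.3  48.9  39.8  30.   -0. ] 57.3
381 [548.1  92.7  39.7  30.1   0.7] 57.2
```

>>> apply_moves(motion="-0.051 -0.0155 0 0;-0.051 -0.0155 0 0;-0.051 -0.0155 0 0;-0.051 -0.0155 0 0;-0.051 -0.0155 0 0;-0.051 -0.0155 0 0;-0.051 -0.0155 0 0;-0.051 -0.0155 0 0")

```text
time: 20.35
tool_pos: [424.5, -360.9, 228.7]
tcp_rot: [-3.14, -0.003, 1.577]
contact_force: [0.5, -0.1, -0.1]
grip_width: 91.6
finger_force: 0.0
```

>>> apply_moves(motion="0 0 0 0;0 0 0 0")

```text
time: 20.6
tool_pos: [425.3, -359.0, 229.1]
tcp_rot: [-3.14, -0.003, 1.576]
contact_force: [-1.1, 0.2, 0.4]
grip_width: 92.1
finger_force: 0.0
```

```bash
python3 - <<'E'
from h import *
c=cap("wrist");P=cloud(c)
blobs(P,8,60,250,650,-480,-150);blobs(P,34,60,250,650,-480,-150)
rel(423.3,-366.4,18,92.2)
E
```

```text
2086 [ 423.1 -366.7  119.7   44.4    2.1] 43.5
741 [ 5.189e+02 -4.586e+02  5.810e+01  4.310e+01 -3.000e-01] 31.7
411 [ 423.2 -366.7   39.9   30.5    1.9] 43.7
at [ 425.6 -358.6  229.6] yaw 90.38 -> shift [ -8.2  -2.1 211.6] turn -1.82
```

>>> apply_moves(motion="-0.0082 -0.0021 0.04 0;0 0 0.05 -1.7;0 0 0.05 0;0 0 0.05 0;0 0 0.0215 0;0 0 0 0;0 0 0 0")

```text
time: 21.52
tool_pos: [424.4, -367.8, 20.2]
tcp_rot: [3.141, 0.001, 1.608]
contact_force: [0.7, -0.3, 0.4]
grip_width: 92.1
finger_force: 0.0
```

>>> apply_moves(motion="0 0 0 0;0 0 0 0;0 0 0 0;0 0 0 0;0 0 0 0;0 0 0 0;0 0 0 0", fingers=-1)

```text
time: 22.4
tool_pos: [423.5, -368.1, 19.2]
tcp_rot: [-3.142, -0.0, 1.606]
contact_force: [-0.9, -0.2, 0.3]
grip_width: 39.8
finger_force: 30.0
```

>>> apply_moves(motion="0 0 -0.02 0;0 0 -0.05 0;0 0 -0.05 0;0 0 -0.04 0;0 0 0 0;0 0 0 0")

```text
time: 23.15
tool_pos: [422.9, -367.3, 177.7]
tcp_rot: [-3.14, -0.002, 1.606]
contact_force: [-0.9, 0.6, -2.2]
grip_width: 40.0
finger_force: 30.0
```

```bash
python3 - <<'E'
from h import *
rel(548,-7,175,90.3)
E
```

```text
at [ 422.9 -367.3  177.7] yaw 92.04 -> shift [355.7 137.8   3.2] turn 1.74
```

>>> apply_moves(motion="0.0445 0.0172 0 0;0.0445 0.0172 0 0;0.0445 0.0172 0 0;0.0445 0.0172 0 0;0.0445 0.0172 0 0;0.0445 0.0172 0 0;0.0445 0.0172 0 0;0.0445 0.0172 0 1.7")

```text
time: 24.15
tool_pos: [547.6, -5.8, 176.8]
tcp_rot: [-3.137, -0.001, 1.576]
contact_force: [0.7, -0.1, -2.5]
grip_width: 39.8
finger_force: 30.0
```

>>> apply_moves(motion="0 0 0 0;0 0 0.05 0;0 0 0.05 0;0 0 0 0;0 0 0 0;0 0 0 0")

```text
time: 24.9
tool_pos: [549.7, -7.9, 81.2]
tcp_rot: [3.138, 0.001, 1.576]
contact_force: [-0.4, 0.7, -2.6]
grip_width: 39.7
finger_force: 30.0
```

```bash
python3 - <<'E'
from h import *
rel(548,-7,34,90.3)
c=cap("wrist");P=cloud(c)
blobs(P,20,35,440,650,20,130);blobs(P,36,75,440,650,-20,120)
E
```

```text
at [549.7  -7.9  81.2] yaw 90.32 -> shift [ 0.9 -1.9 47.2] turn 0.02
11591 [5.474e+02 7.080e+01 1.216e+02 8.780e+01 3.000e-01] 35.0
2101 [549.5   4.  119.8  24.1   0.6] 75.0
1657 [5.472e+02 4.860e+01 4.000e+01 3.020e+01 4.000e-01] 57.1
2119 [5.481e+02 9.260e+01 3.990e+01 3.000e+01 2.000e-01] 57.5
```

>>> apply_moves(motion="0 -0.0015 0.02 0;0 0 0.02 0;0 0 0.007 0;0 0 0.001 0;0 0 0 0;0 0 0 0")

```text
time: 25.7
tool_pos: [547.2, -7.5, 32.7]
tcp_rot: [3.14, 0.0, 1.577]
contact_force: [-3.5, 0.8, 7.2]
grip_width: 39.8
finger_force: 30.0
```

>>> apply_moves(motion="0.004 0 0 0;0.004 0 0 0;0.001 0 0 0;0 0 0 0;0 0 0 0")

```text
time: 26.32
tool_pos: [548.5, 1.0, 32.8]
tcp_rot: [3.138, 0.001, 1.577]
contact_force: [-0.6, -3.1, 6.1]
grip_width: 39.6
finger_force: 30.0
```

>>> apply_moves(motion="0.001 0 0 0;0.001 0 0 0;0 0 0 0")

```text
time: 26.7
tool_pos: [548.5, 2.9, 32.9]
tcp_rot: [3.138, 0.001, 1.577]
contact_force: [0.4, -3.3, 5.9]
grip_width: 39.6
finger_force: 30.0
```

>>> apply_moves(motion="0.001 0 0 0;0 0 0 0")

```text
time: 26.95
tool_pos: [548.5, 3.1, 32.9]
tcp_rot: [3.138, 0.002, 1.577]
contact_force: [-0.7, -6.6, 5.9]
grip_width: 39.6
finger_force: 30.0
```

>>> apply_moves(motion="0.001 0 0 0;0.001 0 0 0;0 0 0 0")

```text
time: 27.32
tool_pos: [548.5, 3.4, 33.0]
tcp_rot: [3.138, 0.005, 1.577]
contact_force: [-1.3, -15.7, 7.0]
grip_width: 40.1
finger_force: 30.0
```

>>> apply_moves(motion="-0.001 0 0 0;-0.001 0 0 0;0 0 0 0")

```text
time: 27.7
tool_pos: [548.5, 3.2, 32.9]
tcp_rot: [3.138, 0.002, 1.576]
contact_force: [-0.1, -6.3, 6.9]
grip_width: 39.7
finger_force: 30.0
```

>>> apply_moves(motion="0 0 0 0;0 0 0 0;0 0 0 0;0 0 -0.03 0;0 0 -0.06 0;0 0 -0.06 0;0 0 -0.05 0;0 0 0 0", fingers=1)

```text
time: 28.7
tool_pos: [548.9, 4.6, 235.6]
tcp_rot: [3.133, 0.001, 1.577]
contact_force: [-0.1, 0.2, -1.3]
grip_width: 91.9
finger_force: 0.0
```

```bash
python3 - <<'E'
from h import *
c=cap("wrist");P=cloud(c);o=bot.get_obs();print(o["tool_pos"],o["tcp_rot"]);cv2.imwrite("pics/w5.png",c["img"])
blobs(P,20,60,440,650,-120,130);blobs(P,49,60,440,650,-120,130)
for n in("scene","side"):
    c=cap(n);cv2.imwrite(f"pics/{n}5.png",c["img"])
E
```

```text
[547.57064678   4.69921385 232.86798553] [3.13763296e+00 3.21781779e-04 1.57700052e+00]
7195 [547.7  48.5 132.1 120.8 -89.5] 57.3
413 [548.5   4.5  40.   30.1   0. ] 57.1
383 [5.483e+02 9.260e+01 3.960e+01 3.000e+01 4.000e-01] 57.4
378 [5.472e+02 4.860e+01 4.000e+01 2.930e+01 2.000e-01] 58.4
```

View pics/scene5.png

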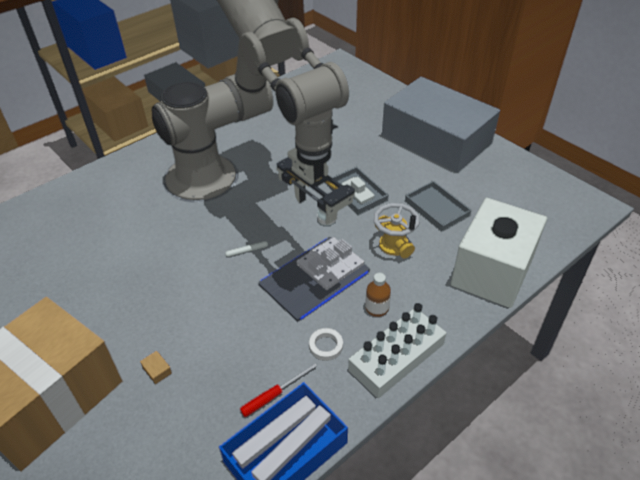

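The modules form one unbroken row (scene ≈(335,265)) and the white bar lies in the tray at (358,190). Now the valve.

>>> apply_moves(motion="0.05 0.005 -0.01 0;0.05 0.005 -0.01 0;0.05 0.005 -0.01 0;0.05 0.005 0 0;0 0 0 0;0 0 0 0")

```text
time: 29.6
tool_pos: [565.1, 204.3, 259.4]
tcp_rot: [-3.138, 0.001, 1.577]
contact_force: [0.4, 0.4, 0.3]
grip_width: 91.9
finger_force: 0.0
```

```bash
cat >> h.py <<'E'
from scipy.optimize import least_squares
def wheel(c,guess=(600,285)):
    P=cloud(c);d=np.hypot(P[:,0]-guess[0],P[:,1]-guess[1])
    Q=P[(abs(P[:,2]-105)<4)&(d<75)&(d>38)]
    # outer rim circle r~55 fit on ring mean
    f=lambda p:np.hypot(Q[:,0]-p[0],Q[:,1]-p[1])-p[2]
    s=least_squares(f,[*guess,50],loss='soft_l1').x
    d=np.hypot(P[:,0]-s[0],P[:,1]-s[1])
    K=P[(P[:,2]>118)&(P[:,2]<160)&(d>35)&(d<80)]
    S=P[(P[:,2]>106)&(P[:,2]<150)&(d<9)]
    print("axis",s.round(1),len(Q),"rimz",np.median(Q[:,2]).round(1))
    if len(K):
        k=K[K[:,2]>K[:,2].max()-4]; r=rect(k);print("knob",r,K[:,2].max().round(1),len(k),"ang",np.degrees(np.arctan2(r[1]-s[1],r[0]-s[0])).round(1))
    if len(S): print("stem z",np.percentile(S[:,2],[50,90,97]).round(1),len(S))
E
python3 - <<'E'
from h import *
print(bot.get_obs()["tool_pos"])
c=cap("wrist");cv2.imwrite("pics/w6.png",c["img"]);wheel(c)
c=cap("scene");wheel(c)
E
```

```text
[565.06098819 204.31824429 259.43709469]
axis [600.5 274.1  49.3] 3257 rimz 104.4
knob [656.  233.5  15.   14.3 -80.7] 150.6 418 ang -36.2
axis [600.7 270.7  48.2] 151 rimz 104.5
knob [659.4 231.4  14.6  11.5  -1.6] 153.4 11 ang -33.8
```

View pics/w6.png

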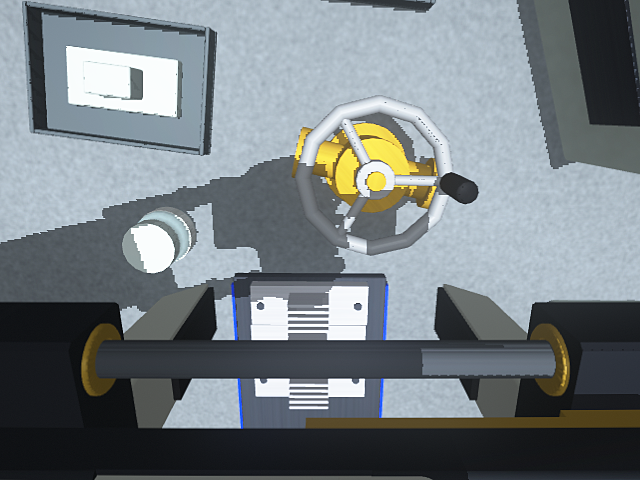

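The wheel hub shows at (375,180) and the knob top at (462,190), so my guess for the fit was off. I'll refit from a better start point.

```bash
sed -i 's/guess=(600,285)/guess=(602,234)/' h.py; python3 - <<'E'
from h import *
c=cap("wrist");wheel(c)
for n in("scene","side"): wheel(cap(n))
E
```

```text
axis [601.  234.4  52.8] 6780 rimz 104.1
knob [656.1 233.2  15.3  14.5 -25.7] 150.8 411 ang -1.2
stem z [110.7 111.9 112.3] 404
axis [605.6 231.   54. ] 353 rimz 104.5
knob [661.1 229.7  14.4   9.6 -34.8] 154.2 10 ang -1.3
stem z [111.6 113.2 113.5] 27
axis [594.9 230.9  53.6] 298 rimz 103.4
knob [651.8 232.5  12.3  10.4  45.5] 150.3 14 ang 1.6
stem z [110.1 112.1 112.5] 20
```

```bash
python3 - <<'E'
from h import *
rel(656.1,233.2,170,88.8)
for n in("scene","side"):
    P=cloud(cap(n))
    Q=P[(P[:,2]>120)&(P[:,0]>560)&(P[:,0]<1000)&(P[:,1]>100)&(P[:,1]<420)]
    d=np.hypot(Q[:,0]-601,Q[:,1]-234);Q=Q[d>72]
    print(n,len(Q),np.percentile(Q,[1,50,99],0).round())
E
```

```text
at [565.8 203.6 261.1] yaw 90.25 -> shift [29.2 90.5 91.1] turn 1.45
scene 5480 [[562. 132. 123.]
 [819. 289. 151.]
 [942. 417. 622.]]
side 2798 [[561. 133. 121.]
 [783. 291. 149.]
 [929. 416. 621.]]
```

>>> apply_moves(motion="0.0146 0.045 0.01 0;0.0146 0.0455 0.04 0;0 0 0.04 1.45;0 0 0 0;0 0 0 0;0 0 0 0", fingers=-0.3)

```text
time: 30.7
tool_pos: [656.9, 234.5, 174.6]
tcp_rot: [3.137, -0.001, 1.552]
contact_force: [0.8, -0.5, 0.8]
grip_width: 36.7
finger_force: 0.0
```

```bash
python3 - <<'E'
from h import *
rel(656.1,233.2,118,88.8);print(bot.get_obs()["grip_width"])
E
```

```text
at [656.9 234.5 174.6] yaw 88.9 -> shift [-1.4 -1.  56.6] turn 0.1
36.73810252324241
```

>>> apply_moves(motion="-0.001 -0.001 0 0;0 0 0.025 0;0 0 0.025 0;0 0 0.005 0;0 0 0 0;0 0 0 0")

```text
time: 31.45
tool_pos: [655.7, 233.6, 117.9]
tcp_rot: [3.139, -0.001, 1.551]
contact_force: [0.5, -0.2, -0.2]
grip_width: 32.3
finger_force: 0.0
```

>>> apply_moves(motion="0 0 0 0;0 0 0 0;0 0 0 0;0 0 0 0;0 0 0 0", fingers=-1)

```text
time: 32.08
tool_pos: [656.8, 233.4, 117.1]
tcp_rot: [3.137, -0.001, 1.551]
contact_force: [6.1, 0.7, -0.0]
grip_width: 15.4
finger_force: 30.0
```

>>> apply_moves(motion="0.021 -0.0042 0 0;0.0178 -0.0119 0 0;0.0119 -0.0178 0 0;0.0042 -0.021 0 0;-0.0042 -0.021 0 0;-0.0119 -0.0178 0 0;-0.0178 -0.0119 0 0;-0.021 -0.0042 0 0")

```text
time: 33.08
tool_pos: [546.6, 236.1, 117.1]
tcp_rot: [3.136, -0.002, 1.552]
contact_force: [13.0, 3.5, -7.0]
grip_width: 15.5
finger_force: 30.0
```

>>> apply_moves(motion="0 0 0 0")

```text
time: 33.2
tool_pos: [546.8, 234.6, 117.0]
tcp_rot: [3.137, -0.001, 1.55]
contact_force: [5.8, -0.2, -2.6]
grip_width: 15.5
finger_force: 30.0
```

```bash
python3 - <<'E'
from h import *
o=bot.get_obs();p=o["tool_pos"];print(p,np.degrees(np.arctan2(p[1]-234.3,p[0]-601)),np.hypot(p[1]-234.3,p[0]-601),o["contact_force"],o["grip_width"])
for n in("scene","side","wrist"):
    P=cloud(cap(n));d=np.hypot(P[:,0]-601,P[:,1]-234.3)
    S=P[(P[:,2]>107)&(P[:,2]<145)&(d<14)];print(n,len(S),np.percentile(S[:,2],[50,80,95]) if len(S) else'')
E
```

```text
[546.80950281 234.55014924 117.01830592] 179.73551831245356 54.19107454941807 [ 5.78714618 -0.18983846 -2.63021744] 15.465481041756924
scene 32 [109.05510156 112.19560556 115.23088769]
side 20 [110.2607551  111.69764525 114.12747318]
wrist 549 [111.73300647 112.40119144 112.92898888]
```

>>> apply_moves(motion="-0.021 0.005 0 0;-0.0178 0.0119 0 0;-0.0119 0.0178 0 0;-0.0042 0.021 0 0;0.0042 0.021 0 0;0.0119 0.0178 0 0;0.0178 0.0119 0 0;0.021 0.0042 0 0")

```text
time: 34.35
tool_pos: [657.0, 231.6, 116.9]
tcp_rot: [3.141, 0.002, 1.55]
contact_force: [-5.1, -4.1, 6.5]
grip_width: 15.3
finger_force: 30.0
```

>>> apply_moves(motion="0.021 -0.0042 0 0;0.0178 -0.0119 0 0;0.0119 -0.0178 0 0;0.0042 -0.021 0 0;-0.0042 -0.021 0 0;-0.0119 -0.0178 0 0;-0.0178 -0.0119 0 0;-0.021 -0.0042 0 0")

```text
time: 35.35
tool_pos: [546.7, 236.1, 117.0]
tcp_rot: [3.138, -0.002, 1.552]
contact_force: [9.8, 4.5, -3.1]
grip_width: 15.4
finger_force: 30.0
```

>>> apply_moves(motion="0 0 0 0")

```text
time: 35.48
tool_pos: [546.9, 234.5, 116.9]
tcp_rot: [3.139, -0.0, 1.55]
contact_force: [2.1, -1.2, 1.6]
grip_width: 15.2
finger_force: 30.0
```

```bash
cat > s.py <<'E'
from h import *
o=bot.get_obs();p=o["tool_pos"];print(p,np.degrees(np.arctan2(p[1]-234.3,p[0]-601)),np.hypot(p[1]-234.3,p[0]-601),o["contact_force"],o["grip_width"])
for n in("scene","side","wrist"):
    P=cloud(cap(n));d=np.hypot(P[:,0]-601,P[:,1]-234.3)
    S=P[(P[:,2]>107)&(P[:,2]<145)&(d<9)];print(n,len(S),np.percentile(S[:,2],[50,80,95]) if len(S) else'')
E
python3 s.py
```

```text
[546.88066093 234.48024012 116.93976429] 179.80918170555307 54.11963920865049 [ 2.0527192  -1.20979526  1.61916312] 15.22620546675648
scene 35 [121.0197397  123.98773986 127.75383587]
side 20 [122.26846123 123.79367839 126.08509462]
wrist 393 [112.94013013 118.01970797 123.20867603]
```

>>> apply_moves(motion="-0.021 0.0042 0 0;-0.0178 0.0119 0 0;-0.0119 0.0178 0 0;-0.0042 0.021 0 0;0.0042 0.021 0 0;0.0119 0.0178 0 0;0.0178 0.0119 0 0;0.021 0.0042 0 0")

```text
time: 36.62
tool_pos: [657.0, 232.4, 116.8]
tcp_rot: [3.14, 0.002, 1.551]
contact_force: [-3.0, -5.4, 8.1]
grip_width: 15.5
finger_force: 30.0
```

>>> apply_moves(motion="0.021 -0.0042 0 0;0.0178 -0.0119 0 0;0.0119 -0.0178 0 0;0.0042 -0.021 0 0;-0.0042 -0.021 0 0;-0.0119 -0.0178 0 0;-0.0178 -0.0119 0 0;-0.021 -0.0042 0 0")

```text
time: 37.62
tool_pos: [546.7, 236.6, 117.0]
tcp_rot: [3.138, -0.002, 1.553]
contact_force: [9.9, 3.3, 0.1]
grip_width: 15.1
finger_force: 30.0
```

>>> apply_moves(motion="0 0 0 0")

```text
time: 37.75
tool_pos: [546.9, 235.0, 116.9]
tcp_rot: [3.14, -0.0, 1.551]
contact_force: [2.9, 0.1, 4.6]
grip_width: 15.4
finger_force: 30.0
```

```bash
python3 s.py
```

```text
[546.85890021 234.95740506 116.86440094] 179.30432362370257 54.14509088932064 [2.90388208 0.06190907 4.56434254] 15.355395148564927
scene 43 [122.76942668 136.38787896 138.38413486]
side 27 [128.47253141 134.79668025 135.89074918]
wrist 357 [112.37116478 116.82857132 119.57487171]
```

>>> apply_moves(motion="0 0 0 0;0 0 0 0;0 0 0 0;0 0 -0.03 0;0 0 -0.05 0;0 0 -0.05 0;-0.03 0.01 0 0;0 0 0 0", fingers=-0.5)

```text
time: 38.9
tool_pos: [555.7, 204.1, 246.4]
tcp_rot: [3.142, 0.0, 1.55]
contact_force: [0.6, 0.7, -0.9]
grip_width: 22.9
finger_force: 0.0
```

```bash
python3 - <<'E'
from h import *
print(bot.get_obs()["tool_pos"])
c=cap("wrist");wheel(c);cv2.imwrite("pics/w7.png",c["img"])
for n in("scene","side"): wheel(cap(n))
E
```

```text
[555.65563709 204.06697888 246.3871286 ]
axis [601.2 234.5  52.9] 7170 rimz 104.1
knob [547.1 235.3  15.2  14.3  88. ] 150.8 460 ang 179.2
stem z [135.5 136.7 137.1] 604
axis [604.9 230.5  53.6] 362 rimz 104.3
knob [550.5 230.3  14.8  11.8 -34.9] 154.0 10 ang -179.8
stem z [123.6 137.6 139.6] 61
axis [594.9 231.7  54.1] 256 rimz 103.1
knob [540.6 231.5  13.9   6.5  58.4] 152.8 4 ang -179.8
stem z [125.  135.7 137.8] 49
```

Rise is 24.8 mm. One last check of the row before handing in.

>>> apply_moves(motion="-0.05 0 0 0;-0.05 0 0 0;-0.05 0 0 0;-0.02 0 0 0;0 0 0 0;0 0 0 0")

```text
time: 39.8
tool_pos: [552.1, 36.9, 246.1]
tcp_rot: [-3.141, -0.001, 1.553]
contact_force: [0.3, 0.7, 0.7]
grip_width: 23.1
finger_force: 0.0
```

```bash
python3 - <<'E'
from h import *
c=cap("wrist");P=cloud(c);cv2.imwrite("pics/w8.png",c["img"])
blobs(P,20,60,440,650,-120,130);blobs(P,49,60,440,650,-120,130)
c=cap("side");cv2.imwrite("pics/side8.png",c["img"])
E
```

```text
4398 [547.9  70.5 121.3  88.2  -0. ] 57.9
1721 [ 5.197e+02 -3.620e+01  1.196e+02  4.430e+01  4.000e-01] 56.6
280 [519.8 -36.5  40.2  30.8   0.6] 57.6
378 [ 5.473e+02  4.850e+01  3.960e+01  3.030e+01 -1.000e-01] 57.3
343 [5.483e+02 9.250e+01 3.970e+01 3.010e+01 3.000e-01] 57.0
```

View pics/side8.png

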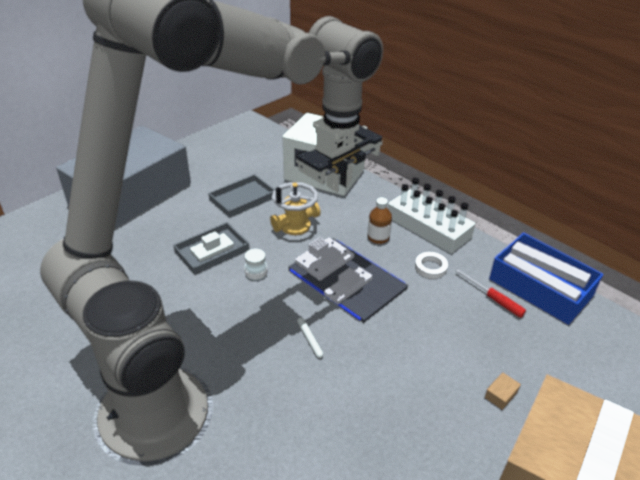

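The last module has been knocked aside to (520,-36), as the rules warned; in the side view it stands off the row at ≈(345,290). I'll put it back.

```bash
python3 - <<'E'
from h import *
rel(519.8,-36.4,32.5,90.5)
E
```

```text
at [552.1  37.  246.1] yaw 89.0 -> shift [-74.1 -31.  213.6] turn -1.5
```

>>> apply_moves(motion="-0.037 -0.0155 0 0;-0.037 -0.0155 0 -1.5;0 0 0.04 0;0 0 0.05 0;0 0 0.05 0;0 0 0 0;0 0 0 0", fingers=1)

```text
time: 40.78
tool_pos: [520.9, -37.6, 107.9]
tcp_rot: [3.139, 0.0, 1.579]
contact_force: [-1.2, -0.2, 0.9]
grip_width: 88.2
finger_force: 0.0
```

```bash
python3 - <<'E'
from h import *
rel(519.8,-36.4,32.5,90.5);print(bot.get_obs()["grip_width"])
E
```

```text
at [520.9 -37.6 107.9] yaw 90.45 -> shift [ 1.3 -1.3 75.4] turn -0.05
88.16249870743533
```

>>> apply_moves(motion="0.001 -0.001 0.03 0;0 0 0.03 0;0 0 0.014 0;0 0 0 0;0 0 0 0")

```text
time: 41.4
tool_pos: [519.8, -37.2, 33.7]
tcp_rot: [3.139, 0.0, 1.578]
contact_force: [-0.3, -0.3, 0.1]
grip_width: 91.8
finger_force: 0.0
```

>>> apply_moves(motion="0 0 0 0;0 0 0 0;0 0 0 0;0 0 0 0;0 0 0 0;0 0 0 0;0 0 0 0", fingers=-1)

```text
time: 42.28
tool_pos: [518.8, -37.0, 32.2]
tcp_rot: [3.141, -0.0, 1.578]
contact_force: [-0.1, -0.1, -0.3]
grip_width: 39.7
finger_force: 30.0
```

>>> apply_moves(motion="0 0 -0.01 0;0.014 0.014 0 0;0.015 0.0145 0 0;0 0 0 0;0 0 0 0")

```text
time: 42.9
tool_pos: [546.7, -7.5, 42.0]
tcp_rot: [-3.141, -0.0, 1.578]
contact_force: [-0.3, -0.2, -2.4]
grip_width: 39.5
finger_force: 30.0
```

>>> apply_moves(motion="0 0.001 0.006 0;0 0 0.004 0;0 0 0 0;0.004 0 0 0;0.004 0 0 0;0.001 0 0 0;0 0 0 0")

```text
time: 43.78
tool_pos: [547.9, 1.5, 32.2]
tcp_rot: [3.142, -0.0, 1.578]
contact_force: [-1.3, 0.8, -1.5]
grip_width: 39.6
finger_force: 30.0
```

>>> apply_moves(motion="0.001 0 0 0;0.001 0 0 0;0 0 0 0")

```text
time: 44.15
tool_pos: [547.9, 3.3, 32.2]
tcp_rot: [-3.142, -0.0, 1.578]
contact_force: [0.6, -0.7, -1.6]
grip_width: 39.7
finger_force: 30.0
```

>>> apply_moves(motion="0.001 0 0 0;0.001 0 0 0;0 0 0 0")

```text
time: 44.52
tool_pos: [547.8, 4.1, 32.2]
tcp_rot: [-3.141, 0.001, 1.577]
contact_force: [-1.1, -6.2, -1.1]
grip_width: 39.7
finger_force: 30.0
```

>>> apply_moves(motion="0.001 0 0 0;0.001 0 0 0;0 0 0 0")

```text
time: 44.9
tool_pos: [547.8, 4.3, 32.4]
tcp_rot: [-3.141, 0.004, 1.577]
contact_force: [-2.2, -15.0, -0.9]
grip_width: 39.7
finger_force: 30.0
```

>>> apply_moves(motion="-0.001 0 0.001 0;-0.001 0 0 0;0 0 0 0")

```text
time: 45.28
tool_pos: [547.8, 4.1, 32.1]
tcp_rot: [3.141, 0.001, 1.577]
contact_force: [-2.7, -5.8, 6.2]
grip_width: 39.8
finger_force: 30.0
```

>>> apply_moves(motion="0 0 0 0;0 0 0 0;0 0 0 0;0 0 -0.03 0;0 0 -0.06 0;0 0 -0.06 0;0 0 -0.05 0;0 0 0 0", fingers=1)

```text
time: 46.28
tool_pos: [549.9, 5.2, 235.6]
tcp_rot: [3.133, 0.001, 1.578]
contact_force: [0.2, -1.2, -0.9]
grip_width: 92.1
finger_force: 0.0
```

```bash
python3 - <<'E'
from h import *
c=cap("wrist");P=cloud(c)
blobs(P,20,60,440,650,-120,130);blobs(P,49,60,440,650,-120,130)
wheel(c)
c=cap("scene");Q=cloud(c);blobs(Q,33,60,330,430,270,340,1,10)
E
```

```text
7143 [547.4  48.9 131.6 120.7 -89.8] 57.9
364 [548.3  92.9  39.8  29.4   0.6] 57.3
421 [5.479e+02 4.800e+00 3.990e+01 2.980e+01 1.000e-01] 57.3
384 [5.472e+02 4.860e+01 3.980e+01 3.000e+01 3.000e-01] 57.3
axis [602. 234.  50.] 0 rimz nan
121 [382.6 306.2  47.7  31.5  -9.5] 50.8
  return _methods._mean(a, axis=axis, dtype=dtype,
  ret = ret.dtype.type(ret / rcount)
```

The row is unbroken again and the stem is at +24.8 mm.

```bash
python3 -c "
from plant import bot
print(bot.close_job())"
```

```text
the job is handed in; nothing more can be done
None
```

The job is handed in, with no verdict returned: the blanking bar is in the tray, both loose modules are butted flush from the bolted one (one was knocked aside during the run and put back), and the stem was measured about 24.8 mm up, within the 22–26 mm allowed.

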